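# Reassemble the washed vegetable slicer

## Robot

A 7-joint arm with a two-finger parallel gripper is mounted at the origin on a cart in front of the work surface, level with it; the furniture and walls round the work are solid. World frame = base frame: x ahead of the robot, y to its left, z up, the work surface at z = 0. Lengths are in m, angles in rad, forces in N, time in s.
With the tool pointing down it reaches from about 0.375 to 0.925 m from the base axis. Payload 3.1 kg.
Tool frame: the origin (TCP) lies at the very end of the fingers, on their centre line; the grasp point (between the pads) lies 19 mm behind it; z points along the fingers, y is the line along which they close (so a half turn about z gives the same grasp; the last joint's range is limited). The gripper opens to 85 mm and grips with 20 to 120 N. Pads are 22 mm wide; open, the fingers measure 114 mm over their backs; the gripper's body (76 mm by 85 mm) begins 54 mm behind the grasp point. The pads swing forward as they close: fully open they stand 13 mm farther back than shut.
Start: joints at [-1.438, 0.383, 0.044, 1.598, -0.018, 1.161, -0.05], TCP at [0.149, 0.633, 0.231] pointing down, gripper open.
Joint ranges: [-2.61, 2.61], [-0.41, 2.15], [-1.48, 1.57], [0, 2.5], [-1.57, 4.71], [0.05, 1.97], [-2.85, 2.85]. Speed limits (rad/s): [2.79, 2.79, 3.14, 3.14, 3.14, 3.14, 3.14].

## Interface

Orientations are given as [roll, pitch, yaw] about the fixed x, y, z axes, in that order (R = Rz(yaw) Ry(pitch) Rx(roll)).
In Python, from bench import readout, cams, workorder gives the robot as it stands. The module is installed in compiled form; this text tells all that it offers.
- The arm moves only by the tool arm_command, never from a script. Its argument "targets" is a list of rows, each a list of 3 entries, a list of its own where there are three numbers: the opening, from 0 (shut) to 1 (fully open), then the shift along the tool's x, y, z in mm, then the turn about the tool's z in degrees. In form: [[grip, [dx, dy, dz], yaw], ...]. A call has 1 to 20 rows; each row is the pose to reach, as a shift and turn from the pose commanded when the call began, along the tool's axes at that moment; what a row does not reach only later rows make up. A row lasts 1/8 s, in which the tool goes at most 62.5 mm and 10.7 degrees, less where a joint would pass 70% of its speed; a pose out of reach is approached as far as the arm can. A call with a gripper value outside its range is refused whole. The fingers move at their own pace and stop on an object; the grip force is fixed at half the most. Time passes only in rows, so rows that repeat a pose let the fingers close. It gives the time, the measured TCP pose, the force, the opening and the grip force at its end, in the units of the state.
- readout.state(): the state, without advancing time (a new reading comes with each control period).
- cams.capture(name): name is "scene" or "top" or "wrist"; returns the picture (480x640x3 uint8, red, green, blue); there is no depth.
- cams.camera_model(name): a dict with "fx", "fy", "cx", "cy" (pixels), "k1" (the pictures are not rectified: a ray, as slopes to the right and down, at radius r is drawn at 1 + k1 r^2 times it, then the intrinsics apply), "eye" and "attitude" of the camera in the world; the wrist camera has in their place "T_tool_cam" (4x4, takes a point from camera to tool coordinates, whose origin is the TCP and whose axes are the flange's). Camera axes: x right, y up, looking along -z (the intrinsics and any distortion apply to the point x, -y, -z); pixel columns grow to the right and rows downward; lengths in m; the calibration is good to about 2 mm. A picture is of the moment at which its call begins: read the wrist's pose just before it. camera_model takes no time and is no camera call.
- workorder.sign_off(): hands the job in; it is judged then, once.
The state is a dict: "time_s": time; "joint_positions": joint angles; "qd": joint speeds; "tau": joint torques, N m; "tcp_pos": TCP position; "orientation": TCP orientation; "force": force on the tool from outside, world axes, zero at the start; "ft_torque": the same for the moment, N m; "finger_gap": opening from 0.0 (shut) to 1.0 (fully open); "finger_force": force on a finger pad.
Only numpy, scipy, OpenCV 4.12 (cv2) and the standard library are available. Lean on these libraries where they do the work, as an engineer would, in place of code of your own. Each camera call takes 0.05 s, during which the arm holds its last target. There are 200 camera calls.

## Task

Put the washed vegetable slicer back together. Lay the blade plate flat into its seat in the sloping bed, cutting side up the slope, with the notch in its rear edge over the single locating pin; then push the thickness dial onto the D-shaft beside it, flat to flat, until it snaps fully home with its skirt over the end of the blade plate. Leave the onion, the lemon and the egg timer where they are.

Things in the scene. Friction and masses are not known exactly. Their poses are not given: they have to be found in the camera images.
- slicer: White plastic vegetable slicer (mandoline) that stands firmly on wire legs and does not shift; its bed climbs to the robot's left, low end to the right, dial pod at the far edge. Origin: on the worktop, straight below the middle of the blade seat; z up, x the way the bed climbs.
- slicer_bed: Its bed, sloping 27 deg. Origin: middle of the seat floor, 56 mm above the worktop; x up the slope, y across (to the robot), z square out of the bed. Seat: recess x -30 to 32, y -68 to 68 mm, walls 6-7 mm high, cut away at |y| < 22 by finger recesses 36 mm long with floor at z = -4. Side rails rise to z = 14. Plate home: its frame and the bed's coincide (play 2 mm up the slope, 1 mm across).
- pin_foot (a point): Foot of the steel locating pin in the seat's lower corner nearest the robot, at (-21, 52, 0) mm in the bed's frame; axes as the bed's. The pin stands square to the bed, 8 mm thick up to 7 mm, then tapers to a 3 mm nose at 12 mm.
- blade_plate: Flat blade plate 60 x 128 x 8 mm (x, y, z), 120 g: grey plastic with a steel blade beside a long slot; lies blade face up on the worktop. Origin: centre of its underside; x from the notched rear edge (-30) to the front edge that belongs up the slope (+30, 6 mm thick from x = 4 on), y along it, z out of the blade face. Grip across the 60 mm at mid-length (|y| < 22).
- notch (a point): Middle of the notch in the plate's rear edge, at (-21, 52, 0) mm in the plate's frame; axes as the plate's. The notch is 10.6 mm wide, 14.5 mm deep from the rear edge, right through the plate. Home, it coincides with pin_foot.
- dial_shaft: Steel D-shaft on the pod, at (0, -89, 9.5) mm in the bed's frame. Origin: on its axis at the pod's top, where the dial's underside rests when home; z along it, out of the bed. 14 mm thick, 24 mm long, tip chamfered 2.5 mm; flat on the +x side, 2.5 mm off the axis; sprung ball on the -x side, 14 mm up. Turns stiffly (0.08 N m); x points up the slope within 0.5 rad.
- dial: Grey dial, 70 g, standing on its skirt (62 mm across, 8 mm high) on the worktop. Grip bar on it 24 mm wide (y), 54 long (x), up to z = 38, parallel from x = -23 to 13, then narrowing to a nose at +x with a dark line. Origin: centre of the underside, z up. D-bore from below, 26 mm deep, 0.8 mm clearance, its flat on the nose side. Home, dial and shaft frames coincide.
- dial_nose (a point): Tip of the dial's nose, at (27, 0, 32) mm in the dial's frame; axes as the dial's. The nose must point the way the shaft's flat faces. Pushing the dial on, the shaft's sprung ball resists with about 5 to 8 N, then snaps into the bore over the last 4 mm.
- egg_timer: Cream and blue-green egg timer, 61 mm wide and 55 mm high, on the round woven mat behind; leave it. Origin: centre of its underside.
- onion: Red onion, 65 mm wide and 71 mm high, on the same mat; leave it. Origin: centre of its underside.
- lemon: Lemon, 83 x 58 x 58 mm, on the same mat; leave it. Origin: centre of its underside.

How it is judged:
By the outcome, as a careful person would: the job done as asked, in the order asked, and still so for the second after the job is handed in, with the robot touching nothing.
It also fails if it takes over 61 s, if anything falls off the work surface, if the arm or the gripper's body presses on something with over 40 N, if the wrist force passes 120 N, or if a joint passes its speed limit or range.

## Working session

There is one attempt and no reset: what is moved stays moved. The work goes in short steps, Python scripts to look and compute and a tool call to move; the robot and the scene stay as the last step left them, time stands still between calls to the robot, and variables do not carry over. Pictures are saved under pics/ and viewed, at most 10 in all, crops included, and the job is handed in when it is done.

Besides the shell and the picture viewer there is one more tool, called after "Call:" as name([rows], argument=value, ...), one row to a line, values as JSON. arm_command: Moves the arm, as the interface text tells. Its arguments: {"type":"object","properties":{"targets":{"type":"array","items":{"type":"array"}}},"required":["targets"]}

```bash
mkdir -p pics; python3 - <<'E'
from bench import readout,cams
import cv2,json
print(readout.state())
for n in ["scene","top","wrist"]:
    print(n,cams.camera_model(n))
ims=[]
for n in ["scene","top","wrist"]:
    im=cams.capture(n); cv2.imwrite(f"pics/{n}0.png",im[:,:,::-1])
E
```

```text
{'time_s': 0.0, 'joint_positions': array([-1.43779699,  0.38383467,  0.04380627,  1.5995768 , -0.01791426,
        1.16116608, -0.0499106 ]), 'qd': array([-3.97597559e-04,  7.71560660e-04,  1.41077457e-03, -5.44470650e-05,
       -3.64164213e-04,  7.28698594e-04, -4.76939189e-04]), 'tau': array([ 9.43496161e-05, -4.33453023e+01,  1.02464676e+00, -2.49513674e+01,
        1.05578767e-02,  1.13253875e-02,  8.99730338e-06]), 'tcp_pos': array([0.14846197, 0.63185966, 0.2298856 ]), 'orientation': array([-3.13900228e+00,  1.15900768e-04,  2.91088258e+00]), 'force': array([ 0.35331652,  0.325154  , -0.40726137]), 'ft_torque': array([0.02406019, 0.03334728, 0.0214341 ]), 'finger_force': 0.0, 'finger_gap': 0.9987691485558851}
scene {'fx': 519.4164580427973, 'fy': 519.4164580427973, 'cx': 317.14852422660556, 'cy': 244.22338190496112, 'k1': -0.06747141390320935, 'eye': array([-0.03198941, -0.67989416,  0.51747   ]), 'attitude': array([ 1.03232496,  0.02417339, -0.95692205])}
top {'fx': 593.7126676339186, 'fy': 593.7126676339186, 'cx': 321.3515082099452, 'cy': 234.00933325894388, 'k1': -0.0044846534233888465, 'eye': array([ 0.40152492, -0.24068805,  1.06960369]), 'attitude': array([ 0.15122996,  0.00779413, -1.59506366])}
wrist {'fx': 344.0218884713625, 'fy': 344.0218884713625, 'cx': 319.98100123057236, 'cy': 235.01403632565342, 'k1': -0.05400766322813115, 'T_tool_cam': array([[-7.40879879e-06,  9.44986912e-01,  3.27108141e-01,
         8.47109635e-02],
       [ 9.99999870e-01, -1.59642169e-04,  4.83841696e-04,
        -4.72820690e-04],
       [ 5.09444323e-04,  3.27108102e-01, -9.44986788e-01,
        -1.42877598e-01],
       [ 0.00000000e+00,  0.00000000e+00,  0.00000000e+00,
         1.00000000e+00]])}
```

View pics/scene0.png

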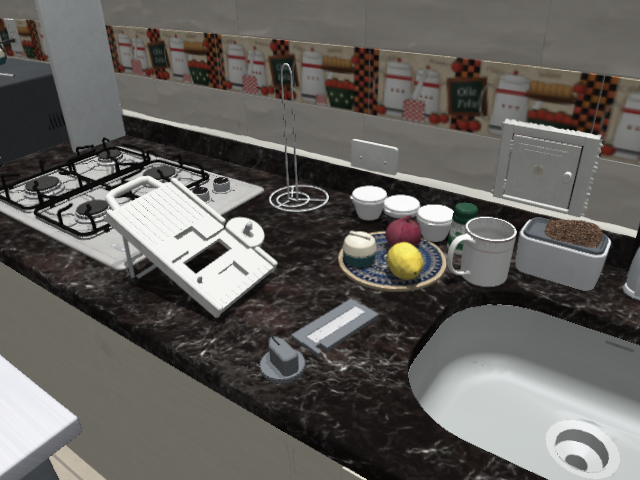

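View pics/top0.png

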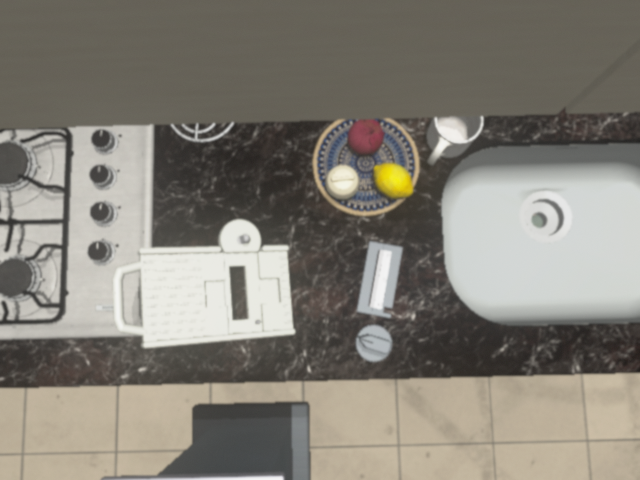

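The scene view shows the slicer around (190,245), the dial at (283,358) and the plate at (336,325). In the top view the slicer seat is at (238,293), the pod at (241,238), the plate at (380,278) and the dial at (374,343). The bed climbs left, so +y. Next I'll write helpers and get rough positions.

```bash
cat > h.py <<'E'
import numpy as np,cv2
from scipy.spatial.transform import Rotation as Ro
from bench import readout,cams
def K(m): return np.array([[m['fx'],0,m['cx']],[0,m['fy'],m['cy']],[0,0,1.]]),np.array([m['k1'],0,0,0.])
def pose(n):
    m=cams.camera_model(n)
    if n!='wrist': return m,Ro.from_euler('xyz',m['attitude']).as_matrix(),m['eye']
    s=readout.state();R=Ro.from_euler('xyz',s['orientation']).as_matrix();T=m['T_tool_cam']
    return m,R@T[:3,:3],R@T[:3,3]+s['tcp_pos']
def rays(P,px):
    m,R,e=P;k,d=K(m);u=cv2.undistortPoints(np.array(px,float).reshape(-1,1,2),k,d)[:,0]
    r=np.c_[u[:,0],-u[:,1],-np.ones(len(u))]@R.T
    return e,r
def onplane(P,px,p0=(0,0,0),n=(0,0,1)):
    e,r=rays(P,px);p0=np.array(p0);n=np.array(n)
    return e+r*(((p0-e)@n)/(r@n))[:,None]
def proj(P,X):
    m,R,e=P;k,d=K(m);c=(np.array(X,float).reshape(-1,3)-e)@R
    return cv2.projectPoints(c*[1,-1,-1],np.zeros(3),np.zeros(3),k,d)[0][:,0]
def tri(Ps,pxs):
    A=np.zeros((3,3));b=np.zeros(3);L=[]
    for P,p in zip(Ps,pxs):
        e,r=rays(P,[p]);r=r[0]/np.linalg.norm(r[0]);M=np.eye(3)-np.outer(r,r);A+=M;b+=M@e;L.append((e,M))
    x=np.linalg.solve(A,b);return x,[np.linalg.norm(M@(x-e))*1e3 for e,M in L]
def snap(n,f):
    P=pose(n);im=cams.capture(n)[:,:,::-1].copy();cv2.imwrite('pics/'+f,im);np.save('pics/'+f+'.npy',np.array([*P[1].ravel(),*P[2]]));return P,im
def load(n,f):
    a=np.load('pics/'+f+'.npy');return (cams.camera_model(n),a[:9].reshape(3,3),a[9:]),cv2.imread('pics/'+f)
E
python3 - <<'E'
from h import *
np.set_printoptions(precision=4,suppress=True)
P=pose('top')
print(onplane(P,[(380,278),(374,343),(366,165)],(0,0,.01)))
print(onplane(P,[(238,293),(241,238)],(0,0,.06)))
print(onplane(P,[(142,293)],(0,0,.13)))
E
```

```text
[[ 0.4811 -0.339   0.01  ]
 [ 0.3673 -0.324   0.01  ]
 [ 0.6893 -0.3215  0.01  ]]
[[ 0.4579 -0.0927  0.06  ]
 [ 0.5521 -0.0982  0.06  ]]
[[0.4577 0.049  0.13  ]]
```

Call:
arm_command([
  [1, [-208, -136, 0], 0],
  [1, [-208, -136, 0], 0],
  [1, [-208, -136, 0], 0],
  [1, [-208, -136, 0], 0],
  [1, [-499, -768, 0], 0],
  [1, [-499, -768, 0], 0],
  [1, [-499, -768, 0], 0],
  [1, [-499, -768, 0], 0],
  [1, [-499, -768, 0], 0],
  [1, [-499, -768, 0], 0],
  [1, [-499, -768, 0], 0],
  [1, [-499, -768, 0], 0],
  [1, [-499, -768, 0], 0],
  [1, [-499, -768, 0], 0],
  [1, [-499, -768, 0], 0],
  [1, [-499, -768, 0], 0],
  [1, [-499, -768, 0], 0],
])

```text
time_s: 2.28
tcp_pos: [0.4583, -0.2292, 0.2308]
orientation: [-3.141, -0.001, 2.909]
force: [0.4, -0.2, -0.4]
finger_gap: 1.001
finger_force: 0.0
```

```bash
python3 - <<'E'
from h import *
snap('wrist','w1.png');s=readout.state();print(s['tcp_pos'],s['orientation'],s['time_s'],s['qd'])
E
```

```text
[ 0.45847245 -0.22775614  0.2307175 ] [ 3.14070374e+00 -1.57019584e-03  2.91154891e+00] 2.325 [-1.78496276e-02 -1.84274527e-02 -2.41582958e-02  1.19352686e-02
  9.78925751e-05 -5.22769092e-05  2.76717834e-03]
```

View pics/w1.png

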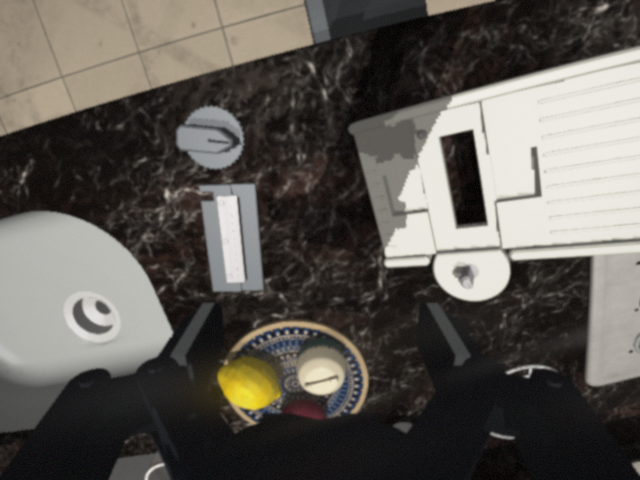

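The wrist view, with up = towards the robot and right = +y, shows:
- Plate corners at (200,187), (255,183), (263,290) and (213,291), with the notch at top left (205,193).
- Dial at (213,138), nose pointing right.
- Shaft at (465,275) and pin at (421,132).

Next is a closer second view over the shaft and seat.

Call:
arm_command([
  [1, [-75, 161, 60], 0],
  [1, [-75, 161, 60], 0],
  [1, [-75, 161, 60], 0],
  [1, [-75, 161, 60], 0],
  [1, [-75, 161, 60], 0],
])

```text
time_s: 2.95
tcp_pos: [0.568, -0.0872, 0.1709]
orientation: [3.141, -0.002, 2.915]
force: [0.2, -0.6, -0.3]
finger_gap: 0.997
finger_force: 0.0
```

```bash
python3 - <<'E'
from h import *
P,im=snap('wrist','w2.png');print(P[2]);s=readout.state();print(s['tcp_pos'],s['orientation'],s['time_s'])
p=proj(P,[[.552,-.098,.07],[.41,-.1,.06]]);print(p)
u,v=p[0].astype(int)
a=cv2.resize(im[max(0,v-60):v+60,max(0,u-80):u+80],None,fx=5,fy=5,interpolation=cv2.INTER_CUBIC);cv2.imwrite('pics/w2c.png',a);print(u-80,v-60)
E
```

```text
[ 0.48552393 -0.06869081  0.31389917]
[ 0.56776587 -0.08889497  0.17140618] [ 3.14107952e+00 -6.14973940e-04  2.91179179e+00] 3.0
[[301.55263357 218.83518839]
 [247.19224801  11.75393807]]
221 158
```

View pics/w2.png

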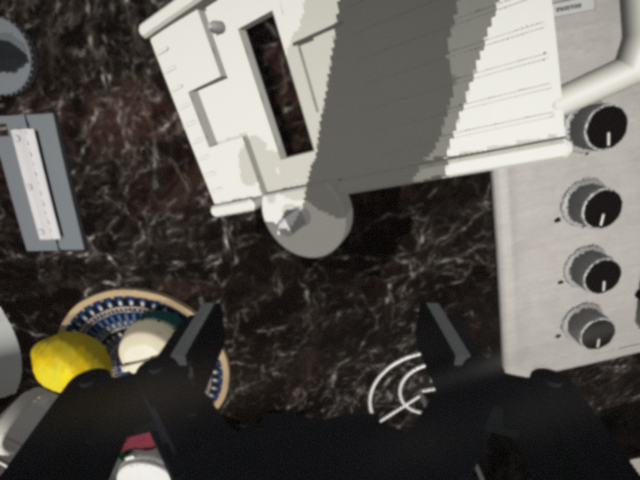

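View pics/w2c.png

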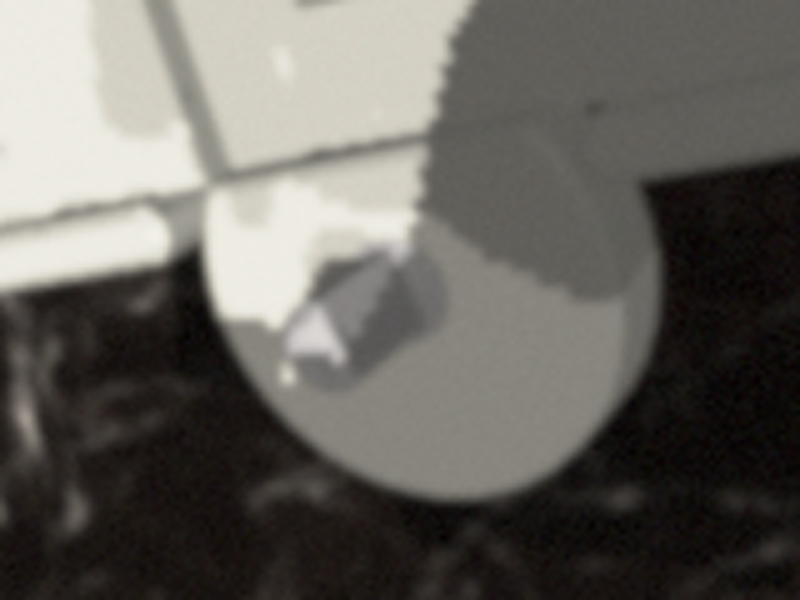

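The second wrist view shows the pin tip at (216,27), the shaft tip near (284,225) and the pod at (308,215). My own shadow hides the shaft flat, so I'll look along the shaft axis.

Call:
arm_command([
  [1, [-33, -117, 35], 0],
  [1, [-33, -117, 35], 0],
  [1, [-33, -117, 35], 0],
  [1, [-33, -117, 35], 0],
])

```text
time_s: 3.5
tcp_pos: [0.573, -0.2123, 0.1369]
orientation: [3.141, 0.0, 2.907]
force: [0.4, -0.2, -1.3]
finger_gap: 0.997
finger_force: 0.0
```

```bash
python3 - <<'E'
from h import *
P,im=snap('wrist','w3.png');print(P[2])
p=proj(P,[[.548,-.11,.08]])
u,v=p[0].astype(int);u=max(u,60);v=max(v,45);print(u,v)
def cr(im,u,v,h,w,f): return cv2.resize(im[v-h:v+h,u-w:u+w],None,fx=f,fy=f,interpolation=cv2.INTER_CUBIC)
a=cr(im,u,v,50,50,6)[:, :]
_,i1=load('wrist','w1.png'); b=np.hstack([cr(i1,421,132,18,18,6),cr(i1,466,275,18,18,6)])
_,i2=load('wrist','w2.png'); c=cr(i2,216,27,18,18,6)
o=np.zeros((600,800,3),np.uint8);o[:600,:600]=a;o[0:216,600:800]=b[:,8:208];o[216:432,600:800]=b[:,216+8:416];o[432:600,600:768]=c[24:192,24:192]
cv2.imwrite('pics/c3.png',o)
E
```

```text
[ 0.49036912 -0.19318862  0.27977978]
479 182Traceback (most recent call last):
  File "<stdin>", line 9, in <module>
ValueError: could not broadcast input array from shape (216,192,3) into shape (216,200,3)
```

```bash
python3 - <<'E'
from h import *
def cr(im,u,v,h,w,f): return cv2.resize(im[v-h:v+h,u-w:u+w],None,fx=f,fy=f,interpolation=cv2.INTER_CUBIC)
P,im=load('wrist','w3.png');u,v=479,182
_,i1=load('wrist','w1.png');_,i2=load('wrist','w2.png')
o=np.zeros((600,800,3),np.uint8);o[:600,:600]=cr(im,u,v,50,50,6)
o[0:200,600:]=cr(i1,421,132,20,20,5);o[200:400,600:]=cr(i1,466,275,20,20,5);o[400:,600:]=cr(i2,216,27,20,20,5)
cv2.imwrite('pics/c3.png',o)
E
```

```text
(no output)
```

View pics/c3.png

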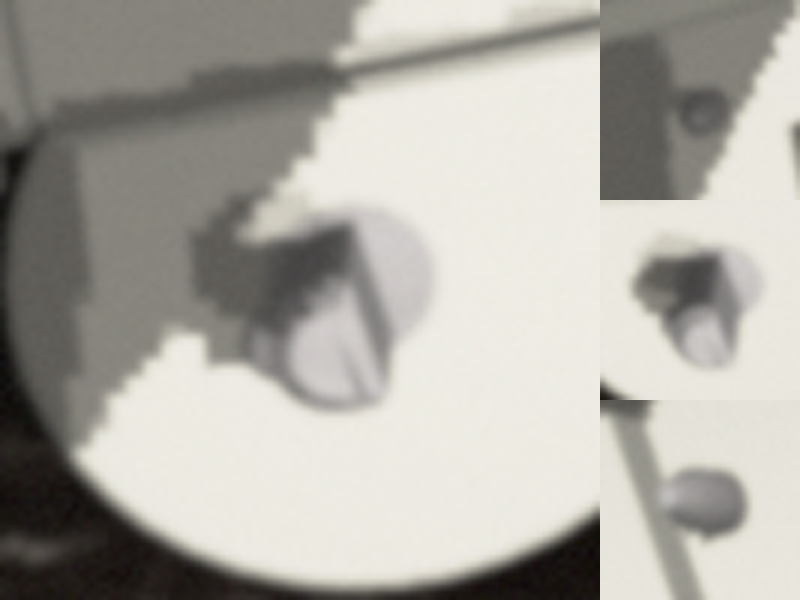

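The close view along the axis shows:
- The flat's lower edge running from (487.7,169.5) to (494,189.5).
- The shaft base at about (491.5,177).
- The rail seam running from (442,150) to (529,134).

Pin nose is at (421.6,134) in w1 and (209.6,26) in w2. Now I'll work out the bed pose, the shaft angle, and the plate and dial.

```bash
python3 - <<'E'
from h import *
np.set_printoptions(precision=4,suppress=True)
P1,i1=load('wrist','w1.png');P2,i2=load('wrist','w2.png');P3,i3=load('wrist','w3.png')
pn,e=tri([P1,P2],[(421.6,134),(209.6,26)]);print('pin nose',pn,e)
sb,e=tri([P1,P3],[(471,271.6),(491.5,177)]);print('shaft base',sb,e)
# bed pose: from nose (-21,52,12) and base (0,-89,9.5)
best=None
for it in [0]:
    d=sb-pn; # in bed-yaw frame: bed (21,-141,-2.5)
    c,s=np.cos(np.radians(27)),np.sin(np.radians(27))
    T=np.array([[c,0,-s],[0,1,0],[s,0,c]]) # bed->slicer axes
    l=T@np.array([21,-141,-2.5])/1e3
    yaw=np.arctan2(d[1],d[0])-np.arctan2(l[1],l[0])
    R=Ro.from_euler('z',yaw).as_matrix()@T
    print('yaw',np.degrees(yaw),'len',np.hypot(*d[:2])*1e3,np.hypot(*l[:2])*1e3,'dz',d[2],l[2])
    O=((pn-R@[-.021,.052,.012])+(sb-R@[0,-.089,.0095]))/2
    print('O',O,'resid',pn-R@[-.021,.052,.012]-O)
np.save('R.npy',R);np.save('O.npy',O)
f=(onplane(P3,[(487.7,169.5),(494,189.5)],sb,R[:,2])-O)@R*1e3;print('flat in bed',f);d=f[0]-f[1]
print('phi from flat deg',np.degrees(np.arctan2(d[0],-d[1]))if d[1]<0 else np.degrees(np.arctan2(-d[0],d[1])))
t=(onplane(P3,[(485.7,178.7),(493.7,197)],sb+R[:,2]*.0215,R[:,2])-O)@R*1e3;print('tip flat',t)
q=(onplane(P3,[(442.3,150.3),(529,133.7)],O+R[:,2]*.0095,R[:,2])-O)@R*1e3;print('seam',q,np.degrees(np.arctan2(q[1,1]-q[0,1],q[1,0]-q[0,0])))
# plate mask w1, w3
for n,P,im in (('w1',P1,i1),('w2',P2,i2),('w3',P3,i3)):
    hsv=cv2.cvtColor(im,cv2.COLOR_BGR2HSV)
    m=cv2.inRange(hsv,(85,15,90),(130,110,210))
    m=cv2.morphologyEx(m,cv2.MORPH_OPEN,np.ones((3,3),np.uint8))
    cs=[c for c in cv2.findContours(m,cv2.RETR_EXTERNAL,cv2.CHAIN_APPROX_NONE)[0] if cv2.contourArea(c)>600]
    for c in cs: 
        r=cv2.minAreaRect(c);print(n,r,cv2.contourArea(c))
    cv2.imwrite(f'pics/m{n}.png',m)
o=np.zeros((600,800,3),np.uint8)
o[:480,:400]=cv2.resize(i1[90:310,150:333],(400,480),interpolation=cv2.INTER_CUBIC)
print(i3.shape)
o[:,400:]=cv2.resize(i3[0:330,0:220],(400,600),interpolation=cv2.INTER_CUBIC)
cv2.imwrite('pics/c4.png',o)
E
```

```text
pin nose [ 0.4108 -0.1264  0.0583] [np.float64(0.9755068418901933), np.float64(0.9755068418901717)]
shaft base [ 0.5483 -0.0991  0.0714] [np.float64(0.51003466508674), np.float64(0.5100346650867307)]
yaw 93.19565221985418 len 140.09903339316813 142.38984588594005 dz 0.013092191839399026 0.007306284184059562
O [ 0.4603 -0.0996  0.06  ] resid [ 0.0011  0.0002 -0.0029]
flat in bed [[  0.1304 -82.9626  12.1501]
 [  2.0929 -96.2102  12.1501]]
phi from flat deg 8.426577558042798
tip flat [[ -0.1437 -82.4887  33.6501]
 [  2.6401 -93.8266  33.6501]]
seam [[-24.5817 -66.3374   9.5   ]
 [ 24.2469 -66.8111   9.5   ]] -0.555881524266388
(480, 640, 3)
```

View pics/c4.png

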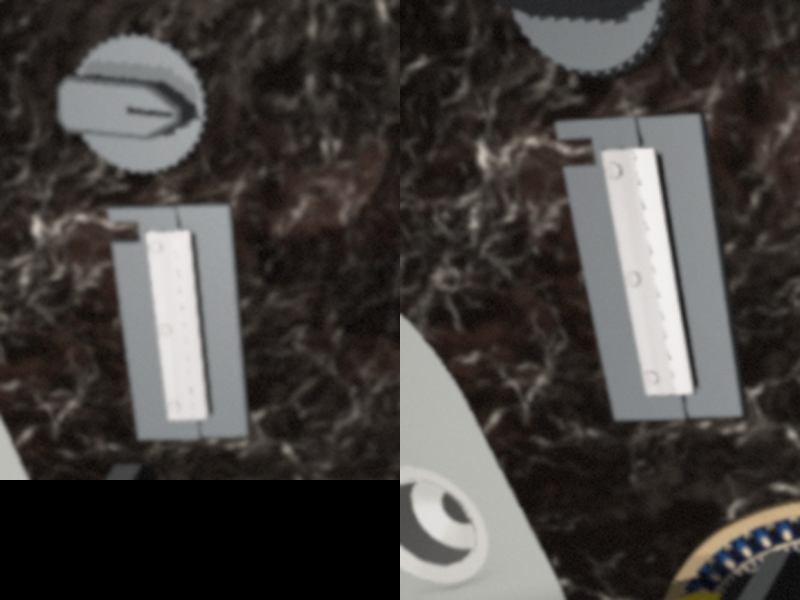

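The crops show the plate lying with its notched edge towards −y and the notch at the robot end, nearly the target orientation. The dial nose points to +y. Next come corner refinement, height checks, and the poses of plate, dial and bed.

```bash
python3 - <<'E'
from h import *
np.set_printoptions(precision=4,suppress=True)
P1,i1=load('wrist','w1.png');P2,i2=load('wrist','w2.png');P3,i3=load('wrist','w3.png')
c1=np.array([(108,207),(230,205),(247,437),(137,440)])/2.184+[150,90]
c3=(np.array([(555,122),(703,114),(742,416),(614,420)])-[400,0])/1.818
def ref(im,c): return cv2.cornerSubPix(cv2.cvtColor(im,cv2.COLOR_BGR2GRAY),c.astype(np.float32).reshape(-1,1,2),(3,3),(-1,-1),(3,50,.01))[:,0]
r1,r3=ref(i1,c1),ref(i3,c3);print(np.abs(r1-c1).max(),np.abs(r3-c3).max())
X=[]
for a,b in zip(r1,r3):
    x,e=tri([P1,P3],[a,b]);print('tri',x,e)
for P,r in((P1,r1),(P3,r3)):
    q=np.array([onplane(P,[p],(0,0,z))[0] for p,z in zip(r,(.008,.006,.006,.008))])
    L=lambda a,b:np.linalg.norm(q[a]-q[b])*1e3
    y=(q[0]+q[1]-q[2]-q[3])[:2];print('plate c',q.mean(0),'yaw(y axis)',np.degrees(np.arctan2(y[1],y[0])),L(0,1),L(3,2),L(0,3),L(1,2))
    y=(q[1]+q[2]-q[0]-q[3])[:2];print('  x axis',np.degrees(np.arctan2(y[1],y[0])))
print('dial skirt c',onplane(P1,[np.array([138,104])/2.184+[150,90]],(0,0,.008)))
print('bar ends',onplane(P1,np.array([(60,104),(180,113),(127,109),(170,113)])/2.184+[150,90],(0,0,.038)))
print('pin',onplane(P1,[(421.6,134)],(0,0,.0572)),onplane(P2,[(209.6,26)],(0,0,.0572)))
print('shaft',onplane(P1,[(471,271.6)],(0,0,.0645)),onplane(P3,[(491.5,177)],(0,0,.0645)))
pn=(onplane(P1,[(421.6,134)],(0,0,.0572))+onplane(P2,[(209.6,26)],(0,0,.0572)))[0]/2
sb=(onplane(P1,[(471,271.6)],(0,0,.0645))+onplane(P3,[(491.5,177)],(0,0,.0645)))[0]/2
c,s=np.cos(np.radians(27)),np.sin(np.radians(27));T=np.array([[c,0,-s],[0,1,0],[s,0,c]])
l=T@np.array([21,-141,-2.5])/1e3;d=sb-pn
yaw=np.arctan2(d[1],d[0])-np.arctan2(l[1],l[0]);R=Ro.from_euler('z',yaw).as_matrix()@T
a,b=pn-R@[-.021,.052,.012],sb-R@[0,-.089,.0095];print('bed yaw',np.degrees(yaw),np.hypot(*d[:2]),np.hypot(*l[:2]),a,b)
E
```

```text
1.7563089782938164 2.3994700113932197
tri [ 0.4124 -0.3541  0.0066] [np.float64(0.11677186909049242), np.float64(0.11677186909050447)]
tri [ 0.4257 -0.2953  0.0057] [np.float64(0.11059678093460375), np.float64(0.11059678093459288)]
tri [ 0.5518 -0.3239  0.0019] [np.float64(0.9643826069625365), np.float64(0.9643826069626525)]
tri [ 0.5381 -0.3811  0.0085] [np.float64(0.07524840046712188), np.float64(0.07524840046707625)]
plate c [ 0.4814 -0.338   0.007 ] yaw(y axis) 167.69492821673506 59.626365396696094 60.53251554282034 129.2195457955926 126.29754034422544
  x axis 78.30317940356316
plate c [ 0.4821 -0.3382  0.007 ] yaw(y axis) 167.46968330134843 59.688766178339954 59.96799048854759 128.35835332753408 128.7867077218106
  x axis 77.32113264291715
dial skirt c [[ 0.3694 -0.3224  0.008 ]]
bar ends [[ 0.3617 -0.3467  0.038 ]
 [ 0.378  -0.2965  0.038 ]
 [ 0.3708 -0.3186  0.038 ]
 [ 0.377  -0.3008  0.038 ]]
pin [[ 0.4102 -0.1254  0.0572]] [[ 0.4113 -0.1272  0.0572]]
shaft [[ 0.5519 -0.0971  0.0645]] [[ 0.5504 -0.0955  0.0645]]
bed yaw 94.05592970760249 0.14356004287552876 0.14238984588594006 [ 0.4609 -0.0985  0.056 ] [ 0.4621 -0.0983  0.056 ]
```

Call:
arm_command([
  [0.82, [60, -143, 20], -1],
  [0.82, [60, -143, 20], -1],
  [0.82, [60, -143, 20], -1],
  [0.82, [60, -143, 92], -1],
  [0.82, [60, -143, 92], -1],
  [0.82, [60, -143, 92], -1],
])

```text
time_s: 4.3
tcp_pos: [0.4838, -0.3345, 0.0444]
orientation: [3.14, -0.001, 2.931]
force: [-0.0, 0.5, 0.8]
finger_gap: 0.822
finger_force: 0.0
```

```bash
python3 - <<'E'
from h import *
s=readout.state();print(s['tcp_pos'],s['orientation'],s['finger_gap'],s['force'])
P,im=snap('wrist','w4.png')
R=Ro.from_euler('xyz',s['orientation']).as_matrix()
print('plate offset in tool mm',R.T@(np.array([.4818,-.338,.008])-s['tcp_pos'])*1e3,'tool y heading',np.degrees(np.arctan2(R[1,1],R[0,1])))
for z in(0,-6,-13):print(z,proj(P,[s['tcp_pos']+R@np.array([x,y,z])/1e3 for x in(0,) for y in(-35,35)]).round(0).tolist())
E
```

```text
[ 0.48383668 -0.33450991  0.04440156] [ 3.14047652e+00 -5.47847957e-04  2.93125361e+00] 0.8216157304715113 [-0.00642445  0.50620441  0.78662538]
plate offset in tool mm [ 1.24314546 -3.87904045 36.39793561] tool y heading 77.94842544945807
0 [[247.0, 305.0], [395.0, 305.0]]
-6 [[245.0, 312.0], [397.0, 312.0]]
-13 [[242.0, 320.0], [401.0, 320.0]]
```

View pics/w4.png

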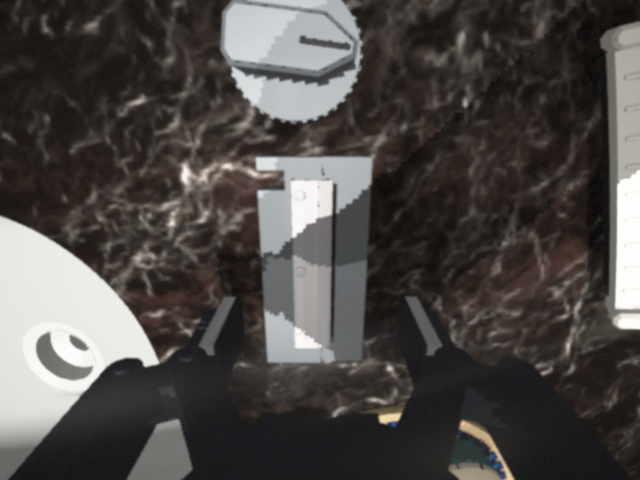

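The plate is centred about 4 mm to the −y side of the fingers and square to them, with edges at (257–268) and (372–362). I'll correct that and descend to a light touch.

Call:
arm_command([
  [0.82, [1, -4, 0], 0],
  [0.82, [1, -4, 42], 0],
  [0.82, [1, -4, 42], 0],
  [0.82, [1, -4, 44], 0],
  [0.82, [1, -4, 46], 0],
  [0.82, [1, -4, 48], 0],
  [0.82, [1, -4, 48], 0],
])

```text
time_s: 5.22
tcp_pos: [0.4813, -0.3401, -0.0034]
orientation: [-3.142, 0.0, 2.928]
force: [-0.2, 0.6, -0.7]
finger_gap: 0.821
finger_force: 0.0
```

Call:
arm_command([
  [0.82, [0, 0, 1], 0],
  [0.82, [0, 0, 2], 0],
  [0.82, [0, 0, 3], 0],
  [0.82, [0, 0, 3], 0],
])

```text
time_s: 5.72
tcp_pos: [0.4809, -0.34, -0.0069]
orientation: [3.142, -0.0, 2.928]
force: [0.2, -0.9, 0.6]
finger_gap: 0.823
finger_force: 0.0
```

Call:
arm_command([
  [0.82, [0, 0, -2], 0],
  [0.6, [0, 0, -2], 0],
  [0.6, [0, 0, -2], 0],
  [0.6, [0, 0, -2], 0],
  [0.6, [0, 0, -2], 0],
  [0.6, [0, 0, -2], 0],
])

```text
time_s: 6.48
tcp_pos: [0.4815, -0.3406, -0.0038]
orientation: [-3.142, 0.001, 2.928]
force: [-1.3, -0.1, 6.1]
finger_gap: 0.681
finger_force: 64.6
```

Plate gripped at gap 0.68. Next: lift, turn to the bed heading and hover for a check.

Call:
arm_command([
  [0.6, [0, 0, -40], 0],
  [0.6, [0, 0, -90], 0],
  [0.6, [10, 30, -125], -4],
  [0.6, [30, 90, -125], -8],
  [0.6, [50, 150, -125], -12],
  [0.6, [65, 200, -125], -15.6],
  [0.6, [69, 224, -125], -15.6],
  [0.6, [69, 224, -125], -15.6],
  [0.6, [69, 224, -125], -15.6],
  [0.6, [69, 224, -125], -15.6],
])

```text
time_s: 7.72
tcp_pos: [0.4609, -0.1084, 0.1203]
orientation: [-3.141, 0.0, -3.086]
force: [0.4, 0.1, -1.0]
finger_gap: 0.678
finger_force: 64.8
```

```bash
python3 - <<'E'
from h import *
s=readout.state();print(s['tcp_pos'],s['orientation'],s['finger_gap'],s['finger_force'],s['force'])
P,im=snap('wrist','w5.png')
R=Ro.from_euler('xyz',s['orientation']).as_matrix()
pts=s['tcp_pos']+np.array([R@np.array([x,y,z])/1e3 for x,y,z in((52,-21,-4),(52,-30,-12),(64,30,-10),(64,-30,-12))])
print('notch',proj(P,pts).round(1).tolist())
print('pin nose pred',proj(P,[[.4108,-.1263,.0572]]),'shaft',proj(P,[[.55,-.097,.0645]]))
cv2.imwrite('pics/w5c.png',cv2.resize(im[0:300,120:520],(800,600),interpolation=cv2.INTER_CUBIC))
E
```

```text
[ 0.46085324 -0.10843117  0.12030645] [-3.14062746e+00  1.45151526e-05 -3.08579346e+00] 0.677871675985145 64.834885597229 [ 0.3587138   0.12204458 -1.04038436]
notch [[270.3, 200.2], [244.6, 205.0], [398.7, 173.6], [242.4, 174.4]]
pin nose pred [[295.76534794 176.00532772]] shaft [[329.69032768 374.16667846]]
```

View pics/w5c.png

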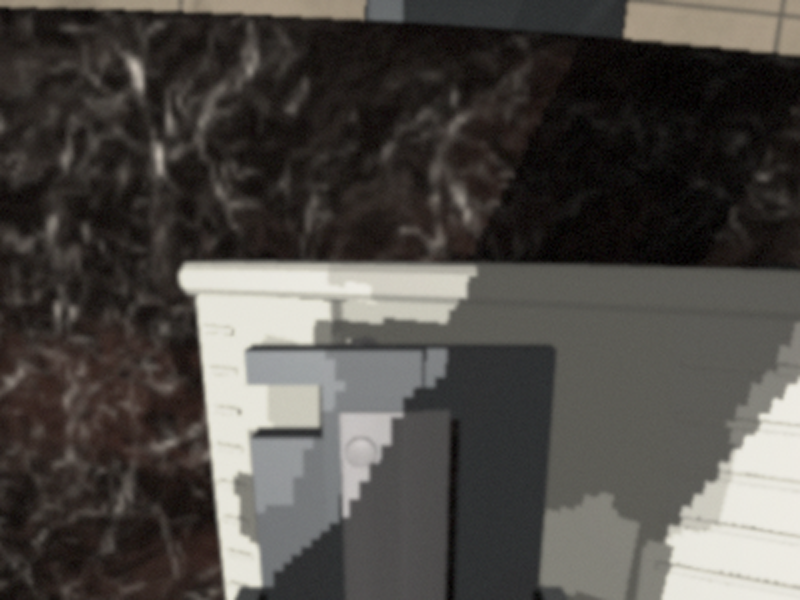

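Plate corners at (243.5,173.5) and (396.5,172.5) agree with prediction within 2 px. The pin just shows at (300,171.5) past the plate's near edge. I'll check the bed yaw and lateral position from the rail lines, using top and wrist views.

```bash
python3 - <<'E'
from h import *
np.set_printoptions(precision=2,suppress=True)
O=np.array([.4612,-.0987,.056]);R=Ro.from_euler('z',93.4,degrees=True).as_matrix()@Ro.from_euler('y',-27,degrees=True).as_matrix()
def line(im,P,px,zb,half=4,dirn=1):
    # for each col find strongest vertical gradient near the given 2-pt line
    g=cv2.Sobel(cv2.GaussianBlur(cv2.cvtColor(im,cv2.COLOR_BGR2GRAY),(3,3),0).astype(np.float32),cv2.CV_32F,0,1)
    (x0,y0),(x1,y1)=px;pts=[]
    for x in range(int(x0),int(x1),2):
        y=y0+(y1-y0)*(x-x0)/(x1-x0);r=range(int(y)-half,int(y)+half+1);v=[abs(g[k,x]) for k in r];pts.append((x,r[int(np.argmax(v))]))
    vx,vy,a,b=cv2.fitLine(np.array(pts,np.float32),cv2.DIST_HUBER,0,.01,.01)[:,0]
    q=[(x0,b+(x0-a)*vy/vx),(x1,b+(x1-a)*vy/vx)]
    X=(onplane(P,q,O+R[:,2]*zb,R[:,2])-O)@R*1e3
    print(q,X[:,:2],'ang',np.degrees(np.arctan2(X[1,1]-X[0,1],X[1,0]-X[0,0])))
P5,i5=load('wrist','w5.png');P1,i1=load('wrist','w1.png');P2,i2=load('wrist','w2.png')
line(i5,P5,[(225,131.5),(355,132)],.014)
line(i1,P1,[(360,128),(600,64)],.014)
line(i1,P1,[(520,253),(640,244)],.014)
line(i2,P2,[(360,183),(560,148)],.014)
# seat / shaft relative
for P,px in((P1,(421.6,134)),(P2,(209.6,26))): print('pin',(onplane(P,[px],O+R[:,2]*.012,R[:,2])-O)@R*1e3)
E
```

```text
[(225, np.float32(129.84222)), (355, np.float32(132.09538))] [[-72.12  78.28]
 [ 16.59  78.03]] ang -0.1622361620804548
[(360, np.float32(126.41382)), (600, np.float32(68.35973))] [[-74.37  73.03]
 [111.23  69.82]] ang -0.9904919852177458
[(520, np.float32(250.12978)), (640, np.float32(240.96153))] [[ 45.96 -68.01]
 [133.43 -67.25]] ang 0.4975447076132476
[(360, np.float32(179.61264)), (560, np.float32(143.26175))] [[ 54.75 -70.01]
 [163.93 -69.97]] ang 0.022517886272586225
pin [[-20.51  52.51  12.  ]]
pin [[-22.69  51.73  12.  ]]
```

Bed pose confirmed. Lower just below the upper wall's top, then feel uphill for the wall.

Call:
arm_command([
  [0.6, [-1, 2, 25], 0],
  [0.6, [-1, 2, 42], 0],
  [0.6, [-1, 2, 47], 0],
  [0.6, [-1, 2, 51], 0],
  [0.6, [-1, 3, 51], 0],
  [0.6, [-1, 4, 51], 0],
  [0.6, [-1, 4, 51], 0],
])

```text
time_s: 8.65
tcp_pos: [0.4621, -0.1038, 0.0697]
orientation: [-3.14, 0.001, -3.083]
force: [0.1, -4.6, -2.5]
finger_gap: 0.68
finger_force: 64.9
```

Call:
arm_command([
  [0.6, [0, 1, 0], 0],
  [0.6, [0, 1, 0], 0],
])

```text
time_s: 8.9
tcp_pos: [0.4621, -0.1038, 0.0697]
orientation: [-3.138, 0.001, -3.083]
force: [-0.6, -6.0, -2.1]
finger_gap: 0.679
finger_force: 65.0
```

Call:
arm_command([
  [0.6, [0, 0, 1], 0],
  [0.6, [0, 0.5, 2], 0],
  [0.6, [0, 1, 3], 0],
  [0.6, [0, 1, 3], 0],
])

```text
time_s: 9.4
tcp_pos: [0.4625, -0.1037, 0.0674]
orientation: [-3.138, 0.002, -3.083]
force: [-1.2, -7.7, 2.1]
finger_gap: 0.676
finger_force: 65.6
```

Call:
arm_command([
  [0.85, [0, 0, 0], 0],
  [0.85, [0, 0, 0], 0],
  [0.85, [0, 0, 0], 0],
  [0.85, [0, 0, 0], 0],
])

```text
time_s: 9.9
tcp_pos: [0.4617, -0.0998, 0.0662]
orientation: [3.141, -0.0, -3.082]
force: [0.4, 0.1, 0.7]
finger_gap: 0.854
finger_force: 0.0
```

```bash
python3 - <<'E'
from h import *
s=readout.state();print(s['tcp_pos'],s['finger_gap'],s['force'])
P,im=snap('wrist','w6.png')
cv2.imwrite('pics/w6c.png',cv2.resize(im[60:360,120:520],(800,600),interpolation=cv2.INTER_CUBIC))
E
```

```text
[ 0.46169613 -0.09980297  0.0662195 ] 0.8542430526144014 [0.41057463 0.0765375  0.67853994]
```

View pics/w6c.png

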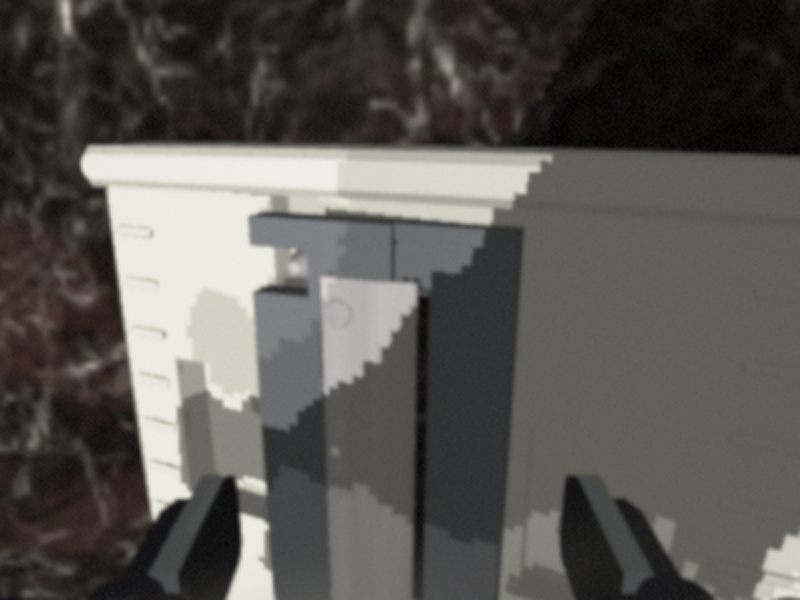

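The plate dropped in with the pin in the notch at (298,262). Its rear edge at (252,230) still overhangs the lower wall at about (275,230), so I'll push it uphill from behind with closed fingers.

Call:
arm_command([
  [0.85, [0, 0, -30], 0],
  [0, [0, -20, -50], 0],
  [0, [0, -50, -50], 0],
  [0, [0, -50, -50], 0],
  [0, [0, -50, -10], 0],
  [0, [0, -50, 20], 0],
  [0, [0, -49, 22], 0],
  [0, [0, -48, 22], 0],
])

```text
time_s: 10.95
tcp_pos: [0.4648, -0.148, 0.0446]
orientation: [3.141, 0.0, -3.082]
force: [0.3, -0.4, 1.3]
finger_gap: 0.0
finger_force: 0.0
```

Call:
arm_command([
  [0, [0, 2, 0], 0],
  [0, [0, 4, 0], 0],
  [0, [0, 5, 0], 0],
  [0, [0, 6, 0], 0],
  [0, [0, 6, 0], 0],
])

```text
time_s: 11.58
tcp_pos: [0.464, -0.1416, 0.0441]
orientation: [3.141, -0.001, -3.082]
force: [0.4, 0.6, 1.4]
finger_gap: -0.001
finger_force: 0.0
```

Call:
arm_command([
  [0, [0, 1, 0], 0],
  [0, [0, 2, 0], 0],
  [0, [0, 3, 0], 0],
  [0, [0, 4, 0], 0],
  [0, [0, 4, 0], 0],
])

```text
time_s: 12.2
tcp_pos: [0.464, -0.1389, 0.0444]
orientation: [-3.141, 0.0, -3.083]
force: [-0.1, -1.0, 0.8]
finger_gap: -0.0
finger_force: 0.6
```

```bash
python3 - <<'E'
from h import *
s=readout.state();print(s['tcp_pos'],s['finger_gap'],s['force'])
P,im=snap('wrist','w7.png')
cv2.imwrite('pics/w7c.png',cv2.resize(im[60:360,180:580],(800,600),interpolation=cv2.INTER_CUBIC))
E
```

```text
[ 0.46404133 -0.13887973  0.04441864] -0.000490395777418241 [-0.12246977 -1.00440329  0.80014517]
```

View pics/w7c.png

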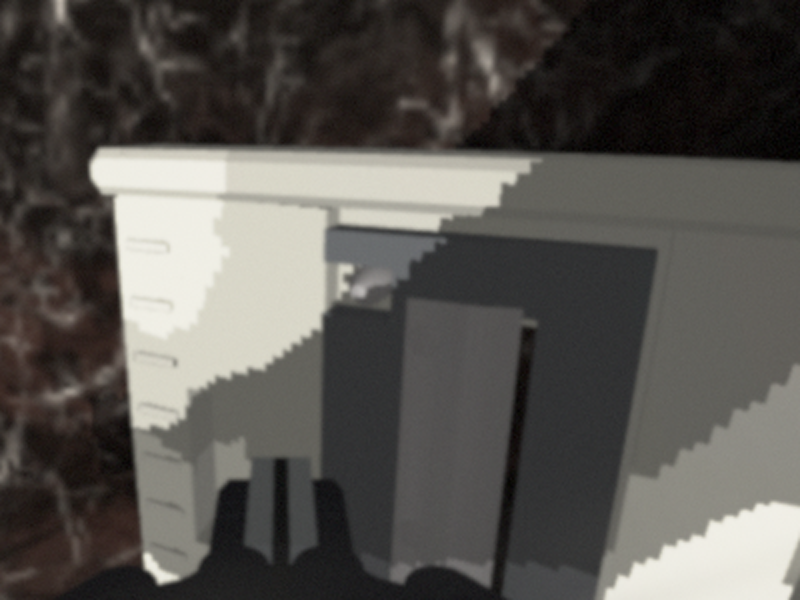

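(That was my eleventh picture, one over the limit. I'll work only numerically from here.) The rear edge at (325,230) now meets the wall line at (332,230), and the pin sits in the notch at (375,285). I'll press the rear strip down gently to check seating.

Call:
arm_command([
  [0, [0, -3, -5], 0],
  [0, [0, 0, -40], 0],
  [0, [0, 16, -40], 0],
  [0, [0, 16, -22], 0],
  [0, [0, 16, -19], 0],
  [0, [0, 16, -17], 0],
  [0, [0, 16, -15], 0],
  [0, [0, 16, -13], 0],
  [0, [0, 16, -13], 0],
])

```text
time_s: 13.38
tcp_pos: [0.463, -0.1225, 0.0573]
orientation: [-3.142, -0.0, -3.083]
force: [0.5, 0.1, -0.4]
finger_gap: -0.001
finger_force: 0.0
```

Call:
arm_command([
  [0, [0, 0, 2], 0],
  [0, [0, 0, 4], 0],
  [0, [0, 0, 5], 0],
  [0, [0, 0, 5], 0],
])

```text
time_s: 13.88
tcp_pos: [0.4634, -0.1225, 0.0557]
orientation: [3.137, -0.001, -3.084]
force: [-10.6, 3.2, 32.6]
finger_gap: -0.001
finger_force: 14.6
```

Contact with the plate at z ≈ 0.056 under 32 N, which is the seated height. Now the dial: refine its pose numerically.

Call:
arm_command([
  [0, [0, 0, -30], 0],
  [0.4, [0, -20, -90], 0],
  [0.4, [0, -60, -110], 0],
  [0.4, [0, -60, -110], 0],
])

```text
time_s: 14.38
tcp_pos: [0.4681, -0.1866, 0.1652]
orientation: [-3.139, 0.006, -3.088]
force: [0.1, -0.2, 0.3]
finger_gap: 0.398
finger_force: 0.0
```

```bash
python3 - <<'E'
from h import *
np.set_printoptions(precision=4,suppress=True)
s=readout.state();print(s['tcp_pos'],s['orientation'],s['joint_positions'],s['time_s'])
P7,i7=snap('wrist','w8.png');snap('top','t2.png')
P1,i1=load('wrist','w1.png');P4,i4=load('wrist','w4.png')
# two-view height of line ends / nose
L1=np.array([(127,109),(170,113)])/2.184+[150,90]; L4=[(303,39),(348,46)]
for a,b in zip(L1,L4): print('line end',*tri([P1,P4],[a,b]))
q=onplane(P4,L4,(0,0,.038));d=q[1]-q[0];print('w4 line',q,np.degrees(np.arctan2(d[1],d[0])))
# dial mask in w1 : grey blob -> circle at z~8
hsv=cv2.cvtColor(i1,cv2.COLOR_BGR2HSV);g=cv2.cvtColor(i1,cv2.COLOR_BGR2GRAY)
m=((g>90)).astype(np.uint8)*255;m[:,:165]=0;m[:100]=0;m[178:]=0;m[:,255:]=0
c=max(cv2.findContours(m,cv2.RETR_EXTERNAL,cv2.CHAIN_APPROX_NONE)[0],key=cv2.contourArea);print(cv2.minEnclosingCircle(c),cv2.boundingRect(c))
pts=onplane(P1,c[:,0].astype(float),(0,0,.006))
h=pts[pts[:,0]>0.36] ; print(len(h))
# circle fit on right/bottom part away from bar: use points with |r-31|<4 from guess
cc=np.array([.3697,-.322])
for _ in range(20):
    r=np.linalg.norm(pts[:,:2]-cc,axis=1);k=abs(r-.031)<.003
    v=(pts[k,:2]-cc);A=v/np.linalg.norm(v,axis=1)[:,None];cc=cc+np.linalg.lstsq(A,r[k]-.031,rcond=None)[0]
print('dial c',cc,k.sum(),len(k))
# dial in new pic
print('pred px w8',proj(P7,[[*cc,.008]]))
E
```

```text
[ 0.4681 -0.1866  0.1652] [-3.1389  0.0064 -3.0884] [-0.4689  0.2359  0.8613  2.0437 -0.2204  0.9472  2.1313] 14.375
line end [ 0.3711 -0.3179  0.0398] [np.float64(0.29047248637573697), np.float64(0.2904724863756445)]
line end [ 0.377  -0.301   0.0373] [np.float64(0.013479642925183475), np.float64(0.01347964292518389)]
w4 line [[ 0.371  -0.3177  0.038 ]
 [ 0.3771 -0.301   0.038 ]] 69.89628547823546
((209.55140686035156, 138.8504638671875), 34.00929260253906) (177, 106, 67, 63)
112
dial c [ 0.3696 -0.3236] 163 191
pred px w8 [[160.8402  90.4931]]
```

The dial's top measures about 38 mm high, its centre is (0.3696, −0.3225), and the nose heading is 70.5°. Turn the tool to it.

Call:
arm_command([
  [0.5, [30, -40, 0], 10],
  [0.5, [60, -80, 0], 20],
  [0.5, [106, -130, 0], 31],
  [0.5, [106, -130, 0], 41],
  [0.5, [106, -130, 20], 52],
  [0.5, [106, -130, 40], 62],
  [0.5, [106, -130, 60], 73],
  [0.5, [106, -130, 85], 83],
  [0.5, [106, -130, 85], 94],
  [0.5, [106, -130, 85], 104],
  [0.5, [106, -130, 85], 112.5],
  [0.5, [106, -130, 85], 112.5],
  [0.5, [106, -130, 85], 112.5],
])

```text
time_s: 16.1
tcp_pos: [0.3681, -0.3173, 0.0765]
orientation: [-3.14, -0.001, 1.24]
force: [0.7, 0.8, 0.3]
finger_gap: 0.501
finger_force: 0.0
```

```bash
python3 - <<'E'
from h import *
np.set_printoptions(precision=4,suppress=True)
s=readout.state();R=Ro.from_euler('xyz',s['orientation']).as_matrix()
print(s['tcp_pos'],s['orientation'],s['joint_positions'],s['time_s'],s['finger_gap'])
print('off tool mm',R.T@(np.array([.3696,-.3225,.02])-s['tcp_pos'])*1e3,'tool x heading',np.degrees(np.arctan2(R[1,0],R[0,0])))
P,im=snap('wrist','w9.png');g=cv2.cvtColor(im,cv2.COLOR_BGR2GRAY)
# expected dial features
print(proj(P,[s['tcp_pos']+R@np.array(v)/1e3 for v in((0,0,0),(31,0,72),(27,0,45))]))
m=cv2.morphologyEx((g>85).astype(np.uint8),cv2.MORPH_OPEN,np.ones((5,5),np.uint8))
n,l,st,ce=cv2.connectedComponentsWithStats(m)
for k in range(1,n):
    if st[k,4]>800: print(st[k],ce[k].round(1),im[l==k].mean(0).round())
E
```

```text
[ 0.3681 -0.3173  0.0765] [-3.1399 -0.0005  1.2402] [-0.3423  0.5953  1.1813  2.1418 -0.727   0.8949  0.9465] 16.1 0.5012911337109998
off tool mm [-4.4342  3.1741 56.5162] tool x heading 71.05589899340544
[[320.3852 303.7087]
 [320.3071 203.2302]
 [320.3357 221.4458]]
[ 369   60   60   71 1555] [395.5  90.9] [ 96. 104. 121.]
[    0   129   267   351 58522] [102.6 280.2] [198. 221. 232.]
[ 279  230  118  113 3271] [344.1 288.5] [120. 119. 117.]
[ 400  252   31   74 1033] [413.5 295.7] [126. 135. 147.]
[  496   318   144   162 13446] [588.3 388.6] [210. 214. 215.]
[ 259  345   48   72 1955] [279.4 388.1] [178. 202. 214.]
[ 152  408   64   72 2225] [190.1 448.8] [177. 202. 215.]
[ 434  426   55   54 1597] [457.1 457. ] [207. 212. 211.]
```

```bash
python3 - <<'E'
from h import *
np.set_printoptions(precision=4,suppress=True)
def fit(P,im,box,thr,name):
    g=cv2.cvtColor(im,cv2.COLOR_BGR2GRAY);x0,y0,x1,y1=box
    m=np.zeros_like(g);m[y0:y1,x0:x1]=(g[y0:y1,x0:x1]>thr)*255
    m=cv2.morphologyEx(m,cv2.MORPH_OPEN,np.ones((3,3),np.uint8))
    c=max(cv2.findContours(m,cv2.RETR_EXTERNAL,cv2.CHAIN_APPROX_NONE)[0],key=cv2.contourArea)[:,0].astype(float)
    c=c[(c[:,1]>y0+1)&(c[:,0]>x0+1)&(c[:,0]<x1-2)&(c[:,1]<y1-2)]
    for z in(.0,.008):
        p=onplane(P,c,(0,0,z));cc=np.array([.3696,-.3228])
        for _ in range(40):
            v=p[:,:2]-cc;r=np.linalg.norm(v,axis=1);k=abs(r-.031)<.0025
            cc=cc+np.linalg.lstsq(v[k]/r[k][:,None],r[k]-.031,rcond=None)[0]
        print(name,z,cc,k.sum(),len(k))
P4,i4=load('wrist','w4.png');fit(P4,i4,(205,0,375,135),100,'w4')
P1,i1=load('wrist','w1.png');fit(P1,i1,(160,95,260,178),95,'w1')
for f in('top0.png',):
    im=cv2.imread('pics/'+f);fit(pose('top'),im,(345,318,400,368),90,'top')
im=cv2.imread('pics/scene0.png');fit(pose('scene'),im,(250,325,312,385),75,'scene')
E
```

```text
w4 0.0 [ 0.3705 -0.3226] 237 380
w4 0.008 [ 0.3704 -0.3231] 275 380
w1 0.0 [ 0.3696 -0.3254] 166 320
w1 0.008 [ 0.3697 -0.3231] 162 320
top 0.0 [ 0.3692 -0.3242] 71 112
top 0.008 [ 0.3682 -0.3235] 89 112
scene 0.0 [ 0.3758 -0.3164] 105 226
scene 0.008 [ 0.3697 -0.322 ] 104 226
```

Call:
arm_command([
  [0.5, [-5, 3.5, 0], 0],
  [0.5, [-5, 3.5, 20], 0],
  [0.5, [-5, 3.5, 45], 0],
  [0.5, [-5, 3.5, 62], 0],
  [0.5, [-5, 3.5, 62], 0],
  [0.1, [-5, 3.5, 62], 0],
  [0.1, [-5, 3.5, 62], 0],
  [0.1, [-5, 3.5, 62], 0],
  [0.1, [-5, 3.5, 62], 0],
  [0.1, [-5, 3.5, 62], 0],
])

```text
time_s: 17.4
tcp_pos: [0.3707, -0.3251, 0.0162]
orientation: [3.14, 0.001, 1.237]
force: [-0.7, -0.3, 6.5]
finger_gap: 0.268
finger_force: 61.4
```

Dial gripped. I'll carry it over the sloping bed above the seat, where pressing it on the slope will tilt it 27° in the pads.

Call:
arm_command([
  [0.1, [0, 0, -60], 0],
  [0.1, [0, 0, -120], 0],
  [0.1, [20, 0, -174], -5],
  [0.1, [80, -6, -174], -10],
  [0.1, [140, -10, -174], -15],
  [0.1, [200, -15, -174], -20],
  [0.1, [260, -19, -174], -22.5],
  [0.1, [310, -23, -174], -22.5],
  [0.1, [329, -24, -174], -22.5],
  [0.1, [329, -24, -174], -22.5],
  [0.1, [329, -24, -145], -22.5],
  [0.1, [329, -24, -145], -22.5],
])

```text
time_s: 18.9
tcp_pos: [0.4523, -0.0087, 0.1586]
orientation: [-3.136, 0.002, 1.624]
force: [0.5, -1.1, -0.4]
finger_gap: 0.267
finger_force: 60.6
```

Call:
arm_command([
  [0.1, [0, 0, 14], 0],
  [0.1, [-2, 0, 18], 0],
  [0.1, [-5, 0, 21], 0],
  [0.1, [-8, 0, 24], 0],
  [0.1, [-8, 0, 24], 0],
])

```text
time_s: 19.52
tcp_pos: [0.4575, -0.0142, 0.1384]
orientation: [3.139, -0.001, 1.629]
force: [-0.6, 0.2, 9.8]
finger_gap: 0.264
finger_force: 61.9
```

Call:
arm_command([
  [0.1, [-3, 0, 4], 0],
  [0.1, [-6, 0, 8], 0],
  [0.1, [-9, 0, 11], 0],
  [0.1, [-12, 0, 14], 0],
  [0.1, [-12, 0, 16], 0],
  [0.1, [-12, 0, 16], 0],
])

```text
time_s: 20.27
tcp_pos: [0.4602, -0.0266, 0.1236]
orientation: [3.135, -0.001, 1.628]
force: [-1.7, -0.1, 14.3]
finger_gap: 0.266
finger_force: 66.5
```

Call:
arm_command([
  [0.1, [-1, 0, 3], 0],
  [0.1, [-2, 0, 6], 0],
  [0.1, [-2, 0, 6], 0],
])

```text
time_s: 20.65
tcp_pos: [0.4603, -0.0292, 0.1177]
orientation: [3.135, -0.0, 1.628]
force: [-1.2, -2.0, 15.5]
finger_gap: 0.27
finger_force: 68.9
```

Call:
arm_command([
  [0.1, [0, 0, 3], 0],
  [0.1, [0, 0, 5], 0],
  [0.1, [0, 0, 5], 0],
])

```text
time_s: 21.02
tcp_pos: [0.4604, -0.0296, 0.1163]
orientation: [3.14, -0.005, 1.627]
force: [-15.3, -0.6, 54.2]
finger_gap: 0.267
finger_force: 74.2
```

The force jumped at z ≈ 0.117, so the skirt is flush on the slope. I'll lift and check the tilt numerically from the skirt rim in the wrist image.

Call:
arm_command([
  [0.1, [0, 0, -3], 0],
  [0.1, [0, 0, -30], 0],
  [0.1, [0, 0, -55], 0],
  [0.1, [0, 0, -55], 0],
  [0.1, [0, 0, -55], 0],
])

```text
time_s: 21.65
tcp_pos: [0.456, -0.0273, 0.1639]
orientation: [-3.141, -0.0, 1.63]
force: [-0.2, -0.4, -1.3]
finger_gap: 0.269
finger_force: 66.9
```

```bash
python3 - <<'E'
from h import *
np.set_printoptions(precision=1,suppress=True,linewidth=200)
s=readout.state();print(s['tcp_pos'],s['orientation'],s['finger_gap'],s['joint_positions'],s['time_s'])
P,im=snap('wrist','w10.png');R=Ro.from_euler('xyz',s['orientation']).as_matrix();t=s['tcp_pos']
g=cv2.cvtColor(im,cv2.COLOR_BGR2GRAY)
def tp(x,y,up): return t+R@np.array([x,y,-up])/1e3
c,sn=np.cos(np.radians(27)),np.sin(np.radians(27))
def dial(x,y,z,o=(13.4,-11.6)): return tp(o[0]+x*c-z*sn,y,o[1]+x*sn+z*c)
print('rim bottom,top,nose,line start',proj(P,[dial(31,0,0),dial(31,0,8),dial(27,0,38),dial(27,0,32),dial(0,0,38)]))
print('untilted rim b,t, nose',proj(P,[tp(32.8,0,-16.2),tp(32.8,0,-8.2),tp(28.8,0,15.8)]))
print('rim sides',proj(P,[dial(0,31,8),dial(0,-31,8),dial(22,22,8),dial(22,-22,8)]))
for col in(300,320,340): print(col,g[100:310:3,col])
for row in(200,215,230,245,260): print(row,g[row,230:410:4])
E
```

```text
[ 0.5 -0.   0.2] [-3.1 -0.   1.6] 0.268936979715984 [-1.2  0.2  1.3  2.2 -0.3  0.9  0.3] 21.65
rim bottom,top,nose,line start [[320.9 222.6]
 [320.9 236.1]
 [321.  304.2]
 [321.  290.4]
 [320.9 339.5]]
untilted rim b,t, nose [[320.8 227.5]
 [320.8 232.8]
 [320.9 261.4]]
rim sides [[385.8 281. ]
 [255.8 281. ]
 [372.1 250.6]
 [269.7 250.6]]
300 [ 39  44  47  50  51  43  25  16 136 164 166 166 159 214 238 237 238 238 173 137 137 136 138 136 137 136 136 133  96  96  99  98 100  97  97  96  95  95  96  61  51  50  51  51  48  49  49  50  50
  45  50  48  48  47  49  49  51  48  48  46  47  48  49  49  48  47  48  49  50  49]
320 [ 57  38  31  52  69  46  23  31 138 166 164 167 165 217 238 235 199 214 217 201 133 127 119 123 132 131 129 130 112 104  95  97  96  98  98  99  96  98  86  56  57  54  58  58  55  49  51  48  49
  48  51  52  50  49  52  51  50  48  52  53  50  48  51  50  59  62  59  40  12  14]
340 [ 35  47  58  66  48  37  24  21 138 164 166 165 166 215 238 238 238 238 239 238 171 136 137 137 137 137 138 137 137 137 137 126 110  99  98  99  99  98  96  68  59  57  64  66  71
[... 332 characters left out ...]
7  97  97  97  99  97  98  95  94  89  87  76  69  74  75  70  80  90  90  95  98  98 102 134 134 107 112 118 134 138 138 138 129 137 137 136]
230 [ 97  97  96  97  96  98  97  97  98  89  70  48  49  50  51  49  50  50  51  50  51  49  52  64  70  69  69  67  61  60  61  63  58  55  60  68  99 137 138 136 116 136 137 138 137]
245 [ 98  96  96  97  99  97  92  53  50  51  49  49  49  52  51  49  51  50  49  49  47  50  52  51  49  46  53  68  69  70  71  70  72  70  70  68  61  55  63 119 136 137 137 136 138]
260 [214 209 105 127 103  95  51  48  49  49  50  51  51  53  50  51  49  47  47  47  46  51  51  49  48  49  49  47  54  54  65  66  69  71  71  71  69  70  71  57 134 137 137 138 127]
```

```bash
python3 - <<'E'
from h import *
np.set_printoptions(precision=2,suppress=True,linewidth=200)
P,im=load('wrist','w10.png');g=cv2.GaussianBlur(cv2.cvtColor(im,cv2.COLOR_BGR2GRAY),(3,3),0).astype(float)
m=cams.camera_model('wrist');T=m['T_tool_cam'];Pt=(m,T[:3,:3],T[:3,3]*1e3)  # tool frame, mm
pts=[]
for row in range(222,256,2):
    l=next(x for x in range(325,200,-1) if g[row,x]>82 and g[row,x-3]>82); r=next(x for x in range(325,430) if g[row,x]>86 and g[row,x+3]>86)
    pts+=[(l,row),(r,row)]
for col in range(296,346,3):
    pts.append((col,next(y for y in range(240,180,-1) if g[y,col]>84 and g[y-3,col]>84)))
pts=np.array(pts,float)
for tilt in(0,20,27,34):
    c,s=np.cos(np.radians(tilt)),np.sin(np.radians(tilt))
    bx,bz=np.array([c,0,-s]),np.array([-s,0,-c]);by=np.array([0,1,0])
    for d in(23,26,29):  # distance from C (tool 0,0,-10.8) to underside plane
        p0=np.array([0,0,-10.8])-d*bz
        q=onplane(Pt,pts,p0,bz)-p0;x,y=q@bx,q@by
        A=np.c_[2*x,2*y,np.ones(len(x))];b=np.linalg.lstsq(A,x*x+y*y,rcond=None)[0];rad=np.sqrt(b[2]+b[0]**2+b[1]**2)
        res=np.hypot(x-b[0],y-b[1])-rad
        print(tilt,d,'centre in-plane',b[:2],'R',rad,'rms',res.std(),'tool o',p0+b[0]*bx)
E
```

```text
0 23 centre in-plane [ 3.39 -0.84] R 37.964769973146815 rms 0.42629603369767766 tool o [ 3.39  0.   12.2 ]
0 26 centre in-plane [ 1.82 -0.85] R 38.699200071339334 rms 0.43454274869448084 tool o [ 1.82  0.   15.2 ]
0 29 centre in-plane [ 0.26 -0.86] R 39.43363016953214 rms 0.4427894636912771 tool o [ 0.26  0.   18.2 ]
20 23 centre in-plane [ 6.59 -0.81] R 33.143156252952096 rms 0.25039683544903246 tool o [14.06  0.    8.56]
20 26 centre in-plane [ 3.61 -0.82] R 33.983327493912796 rms 0.25674433652485723 tool o [12.29  0.   12.4 ]
20 29 centre in-plane [ 0.63 -0.83] R 34.823498734873475 rms 0.2630918376006815 tool o [10.51  0.   16.24]
27 23 centre in-plane [ 9.51 -0.79] R 31.202672747805643 rms 0.30530775084982736 tool o [18.91  0.    5.38]
27 26 centre in-plane [ 5.84 -0.81] R 32.115961262583504 rms 0.31424397450532965 tool o [17.01  0.    9.72]
27 29 centre in-plane [ 2.17 -0.82] R 33.029249777361365 rms 0.3231801981608311 tool o [15.1   0.   14.06]
34 23 centre in-plane [13.65 -0.78] R 29.265963443939974 rms 0.5720200492833097 tool o [24.18  0.    0.63]
34 26 centre in-plane [ 9.09 -0.8 ] R 30.293299124594117 rms 0.5920999146806649 tool o [22.08  0.    5.67]
34 29 centre in-plane [ 4.53 -0.81] R 31.320634805248254 rms 0.6121797800780232 tool o [19.97  0.   10.71]
```

```bash
python3 - <<'E'
from h import *
np.set_printoptions(precision=2,suppress=True)
O=np.array([.4612,-.0987,.056]);R=Ro.from_euler('z',93.4,degrees=True).as_matrix()@Ro.from_euler('y',-27,degrees=True).as_matrix()
P3,i3=load('wrist','w3.png');P1,_=load('wrist','w1.png')
B=lambda P,px,z:((onplane(P,px,O+R[:,2]*z,R[:,2])-O)@R*1e3)[:,:2]
o=np.array([429,132]);k=6.
f=B(P3,o+np.array([(352,225),(390,345)])/k,.0095);print('base flat',f)
t=B(P3,o+np.array([(340,280),(388,390)])/k,.031);print('tip flat',t)
print('base circle right/top',B(P3,o+np.array([(435,275),(378,205)])/k,.0095))
print('tip face left/bottom',B(P3,o+np.array([(285,350),(335,408)])/k,.0335))
print('seam',B(P3,[(442.3,150.3),(529,133.7)],.014))
# w1 crop origin (446,255) x5
o=np.array([446,255]);k=5.
print('w1 base flat',B(P1,o+(np.array([(715,247),(735,325)])-[600,200])/k,.0095))
print('w1 tip bottom/left',B(P1,o+(np.array([(710,365),(675,330)])-[600,200])/k,.0335))
E
```

```text
base flat [[  0.5  -83.72]
 [  2.49 -97.38]]
tip flat [[  0.17 -83.36]
 [  3.01 -95.1 ]]
base circle right/top [[  7.68 -90.5 ]
 [  3.23 -82.07]]
tip face left/bottom [[ -5.43 -88.76]
 [ -1.75 -95.37]]
seam [[-23.62 -65.21]
 [ 25.11 -65.83]]
w1 base flat [[  -0.29  -82.3 ]
 [   1.08 -100.29]]
w1 tip bottom/left [[ -0.88 -94.56]
 [ -6.09 -86.66]]
```

Tilt confirmed near 27°: the rim fit gives R ≈ 31.8 mm, with the dial origin at tool (17.6, −0.8, +8.3) mm. Move to about 30 mm above the shaft tip, along its axis.

Call:
arm_command([
  [0.1, [-40, 32, 0], -4],
  [0.1, [-80, 64, 0], -8],
  [0.1, [-118, 94, 0], -10],
  [0.1, [-118, 94, 20], -10],
  [0.1, [-118, 94, 43], -10],
  [0.1, [-118, 94, 43], -10],
  [0.1, [-118, 94, 43], -10],
])

```text
time_s: 22.58
tcp_pos: [0.5566, -0.1384, 0.1208]
orientation: [-3.141, -0.001, 1.806]
force: [0.5, 0.1, -0.4]
finger_gap: 0.267
finger_force: 66.8
```

```bash
python3 - <<'E'
from h import *
np.set_printoptions(precision=2,suppress=True)
s=readout.state();R=Ro.from_euler('xyz',s['orientation']).as_matrix();t=s['tcp_pos']
o=t+R@np.array([17.65,-.8,8.27])/1e3
Tt=np.array([.5512,-.1089,.0857]);S=np.array([.5506,-.098,.0644])
print(t*1e3,np.degrees(s['orientation'][2]),s['finger_gap'],s['time_s'],s['joint_positions'])
print('to tip',R.T@(Tt-o)*1e3,'tip->home',R.T@(S-Tt)*1e3)
snap('wrist','w11.png');snap('scene','s11.png');snap('top','t11.png')
E
```

```text
[ 556.6  -138.45  120.76] 103.4630534596055 0.26656672115158253 22.575 [-0.58  0.54  0.95  1.91 -0.53  0.97  0.85]
to tip [12.31  2.47 26.82] tip->home [10.72  1.98 21.31]
```

Call:
arm_command([
  [0.1, [9, 1.8, 20], 0],
  [0.1, [12.3, 2.5, 26.8], 0],
  [0.1, [13.2, 2.6, 28.6], 0],
  [0.1, [14.1, 2.8, 30.4], 0],
  [0.1, [14.1, 2.8, 30.4], 0],
])

```text
time_s: 23.35
tcp_pos: [0.5567, -0.1254, 0.0909]
orientation: [3.142, -0.0, 1.804]
force: [-0.1, 0.3, -1.2]
finger_gap: 0.266
finger_force: 66.9
```

Call:
arm_command([
  [0.1, [0.9, 0.2, 1.8], 0],
  [0.1, [1.8, 0.3, 3.6], 0],
  [0.1, [1.8, 0.3, 3.6], 0],
])

```text
time_s: 23.72
tcp_pos: [0.5567, -0.1237, 0.0875]
orientation: [3.141, 0.0, 1.804]
force: [-0.4, 0.2, 1.9]
finger_gap: 0.267
finger_force: 67.3
```

Call:
arm_command([
  [0.1, [0.9, 0.2, 1.8], 0],
  [0.1, [1.8, 0.3, 3.6], 0],
  [0.1, [1.8, 0.3, 3.6], 0],
])

```text
time_s: 24.1
tcp_pos: [0.5569, -0.1232, 0.086]
orientation: [3.141, -0.0, 1.803]
force: [-4.8, -0.3, 14.3]
finger_gap: 0.266
finger_force: 69.0
```

Blocked at about 14 N. I'll back off slightly and probe sideways to tell whether the bore is already on the shaft.

Call:
arm_command([
  [0.1, [-0.9, -0.2, -1.8], 0],
  [0.1, [-0.9, -0.2, -1.8], 0],
  [0.1, [-0.9, 2.8, -1.8], 0],
  [0.1, [-0.9, 2.8, -1.8], 0],
])

```text
time_s: 24.6
tcp_pos: [0.557, -0.1232, 0.0861]
orientation: [-3.137, -0.002, 1.804]
force: [-7.0, -0.5, 11.1]
finger_gap: 0.267
finger_force: 68.7
```

Call:
arm_command([
  [0.1, [0, -6, 0], 0],
  [0.1, [0, -6, 0], 0],
])

```text
time_s: 24.85
tcp_pos: [0.5558, -0.1233, 0.0864]
orientation: [3.137, 0.002, 1.805]
force: [3.4, 0.6, 3.3]
finger_gap: 0.267
finger_force: 67.3
```

The dial holds against sideways motion both ways, so the bore is on the shaft. Return to centre and turn the dial back to the slope direction, taking the shaft with it, so the axes line up.

Call:
arm_command([
  [0.1, [0, 3, 0], 0],
  [0.1, [0, 2.1, 0], 3],
  [0.1, [0.1, 1.2, 0], 6],
  [0.1, [0.2, 0.3, 0], 10],
  [0.1, [0.2, 0.3, 0], 10],
])

```text
time_s: 25.48
tcp_pos: [0.553, -0.1232, 0.0859]
orientation: [-3.139, -0.001, 1.63]
force: [-1.5, 1.1, 7.9]
finger_gap: 0.266
finger_force: 68.3
```

```bash
python3 - <<'E'
from h import *
np.set_printoptions(precision=2,suppress=True)
s=readout.state();R=Ro.from_euler('xyz',s['orientation']).as_matrix();t=s['tcp_pos']
o=t+R@np.array([17.65,-.8,8.27])/1e3
S=np.array([.5506,-.098,.0644])
print(t*1e3,np.degrees(s['orientation'][2]),s['force'],s['ft_torque'],s['time_s'])
print('to home (tool mm)',R.T@(S-o)*1e3)
E
```

```text
[ 553.03 -123.22   85.86] 93.37946841231519 [-1.45  1.11  7.9 ] [0.35 0.31 0.11] 25.475
to home (tool mm) [ 7.66 -0.09 13.21]
```

Aligned, with about 15 mm to go, so the underside is just reaching the sprung ball. Push along the axis.

Call:
arm_command([
  [0.1, [0.9, 0, 1.8], 0],
  [0.1, [1.8, 0, 3.6], 0],
  [0.1, [2.7, 0, 5.4], 0],
  [0.1, [2.7, 0, 5.4], 0],
])

```text
time_s: 25.98
tcp_pos: [0.5537, -0.1215, 0.0824]
orientation: [-3.141, -0.001, 1.63]
force: [-3.6, 1.1, 17.8]
finger_gap: 0.268
finger_force: 69.4
```

Call:
arm_command([
  [0.1, [0.9, 0, 1.8], 0],
  [0.1, [1.8, 0, 3.6], 0],
  [0.1, [2.7, 0, 5.4], 0],
  [0.1, [2.7, 0, 5.4], 0],
])

```text
time_s: 26.48
tcp_pos: [0.5535, -0.1185, 0.0764]
orientation: [-3.141, -0.001, 1.63]
force: [-3.1, 0.1, 11.6]
finger_gap: 0.265
finger_force: 68.7
```

Call:
arm_command([
  [0.1, [0.9, 0, 1.8], 0],
  [0.1, [1.8, 0, 3.6], 0],
  [0.1, [2.7, 0, 5.4], 0],
  [0.1, [2.7, 0, 5.4], 0],
])

```text
time_s: 26.98
tcp_pos: [0.5532, -0.1168, 0.0731]
orientation: [-3.141, -0.002, 1.628]
force: [-8.5, 1.5, 27.7]
finger_gap: 0.272
finger_force: 70.8
```

Call:
arm_command([
  [0.1, [0.9, 0, 1.8], 0],
  [0.1, [1.3, 0, 2.7], 0],
  [0.1, [1.3, 0, 2.7], 0],
])

```text
time_s: 27.35
tcp_pos: [0.5532, -0.1168, 0.073]
orientation: [-3.141, -0.004, 1.627]
force: [-13.1, 1.7, 42.9]
finger_gap: 0.268
finger_force: 72.9
```

Firm stop at z ≈ 0.073, against 0.0727 predicted for home. Release, lift, close the fingers, and press on the bar's top as a check.

Call:
arm_command([
  [0.1, [-1.3, 0, -2.7], 0],
  [0.45, [-1.5, 0, -3], 0],
  [0.45, [-1.5, 0, -3], 0],
  [0.45, [-1.5, 0, -3], 0],
  [0.45, [-1.5, 0, -30], 0],
  [0.45, [-1.5, 0, -60], 0],
  [0, [-1.5, 0, -60], 0],
  [0, [-1.5, 0, -60], 0],
  [0, [-1.5, 0, -60], 0],
])

```text
time_s: 28.48
tcp_pos: [0.5522, -0.1148, 0.1252]
orientation: [-3.139, -0.0, 1.63]
force: [0.9, -0.3, -0.2]
finger_gap: 0.002
finger_force: 0.0
```

```bash
python3 - <<'E'
from h import *
np.set_printoptions(precision=2,suppress=True,linewidth=180)
s=readout.state();R=Ro.from_euler('xyz',s['orientation']).as_matrix();t=s['tcp_pos']
print(t*1e3,np.degrees(s['orientation'][2]),s['force'],s['finger_gap'],s['time_s'])
O=np.array([.4612,-.0987,.056]);B=Ro.from_euler('z',93.4,degrees=True).as_matrix()@Ro.from_euler('y',-27,degrees=True).as_matrix()
S=np.array([.5506,-.098,.0644]);W=lambda *p:S+B@np.array(p)/1e3
top=W(-6,0,38);print('tool shift to bar top -6',R.T@(top-t)*1e3)
P,im=snap('wrist','w12.png');snap('top','t12.png')
g=cv2.GaussianBlur(cv2.cvtColor(im,cv2.COLOR_BGR2GRAY),(3,3),0)
Ob=lambda *p:O+B@np.array(p)/1e3
nm=['skirt+x bottom','skirt+x top','skirt top +22,+22','nose','bar -23 +-12','']
pp=proj(P,[W(31,0,0),W(31,0,8),W(22,22,8),W(27,0,38),W(0,31,8),W(0,-31,8)]);print('pred skirt',pp)
print('plate corners',proj(P,[Ob(-30,64,8),Ob(30,64,6),Ob(30,-40,6),Ob(-30,-40,8),Ob(-21,52,8)]))
# outline of skirt: fit on plane dial z=0..; grey rim vs white
u,v=pp[0];u=int(round(u));v=int(round(v))
print('col profile',v-25,g[v-25:v+25:2,u])
for z in(3,8):
  pass
np.save('pics/pp.npy',pp)
E
```

```text
[ 552.19 -114.76  125.18] 93.39313744427055 [ 0.93 -0.33 -0.17] 0.0019986918134383925 28.475
tool shift to bar top -6 [-5.79 -0.51 29.65]
pred skirt [[319.88 190.91]
 [319.84 200.21]
 [280.72 212.47]
 [319.67 246.25]
 [268.98 239.25]
 [370.94 239.34]]
plate corners [[103.02 257.89]
 [ 59.53 189.36]
 [233.47 188.05]
 [248.73 258.53]
 [113.82 249.51]]
col profile 166 [ 20  47  98 112 112 112 113 112 116 134 147 143 137 126  81  58  58  57  62  68  68  62  57  57  57]
```

Skirt rim seen at row ≈193, against 191 predicted for home. Now the press on top along the axis.

Call:
arm_command([
  [0, [-6, -0.5, 10], 0],
  [0, [-6, -0.5, 18], 0],
  [0, [-6, -0.5, 21], 0],
  [0, [-6, -0.5, 23], 0],
  [0, [-6, -0.5, 23], 0],
])

```text
time_s: 29.2
tcp_pos: [0.5532, -0.1211, 0.1035]
orientation: [-3.141, -0.0, 1.63]
force: [0.0, -0.1, -1.5]
finger_gap: 0.004
finger_force: 0.0
```

Call:
arm_command([
  [0, [0.5, 0, 1], 0],
  [0, [1, 0, 2], 0],
  [0, [1.5, 0, 3], 0],
  [0, [2, 0, 4], 0],
  [0, [2, 0, 4], 0],
])

```text
time_s: 29.82
tcp_pos: [0.5532, -0.1196, 0.1004]
orientation: [3.141, -0.0, 1.63]
force: [-0.5, -0.8, 5.2]
finger_gap: -0.003
finger_force: 2.1
```

Call:
arm_command([
  [0, [1, 0, 2], 0],
  [0, [2, 0, 4], 0],
  [0, [2.5, 0, 5], 0],
  [0, [2.5, 0, 5], 0],
])

```text
time_s: 30.32
tcp_pos: [0.5534, -0.1195, 0.0997]
orientation: [3.141, -0.001, 1.628]
force: [-10.1, 2.0, 29.5]
finger_gap: 0.0
finger_force: 13.0
```

Call:
arm_command([
  [0, [-1, 0, -5], 0],
  [0, [0, 0, -50], 0],
  [0, [-40, -30, -110], 0],
  [0, [-80, -60, -130], 0],
  [0, [-80, -60, -130], 0],
  [0, [-80, -60, -130], 0],
])

```text
time_s: 31.08
tcp_pos: [0.4976, -0.1999, 0.2245]
orientation: [3.141, -0.001, 1.629]
force: [1.3, 1.0, 0.0]
finger_gap: 0.001
finger_force: 0.0
```

```bash
python3 - <<'E'
from h import *
np.set_printoptions(precision=1,suppress=True,linewidth=180)
s=readout.state();print(s['tcp_pos'],s['time_s'],s['force'])
O=np.array([.4612,-.0987,.056]);B=Ro.from_euler('z',93.4,degrees=True).as_matrix()@Ro.from_euler('y',-27,degrees=True).as_matrix()
Ob=lambda p:O+B@np.array(p)/1e3
Pw,iw=snap('wrist','w13.png');it=cams.capture('top')[:,:,::-1].copy();cv2.imwrite('pics/t13.png',it);Pt=pose('top')
for n,P,im in(('wrist',Pw,iw),('top',Pt,it)):
    g=cv2.GaussianBlur(cv2.cvtColor(im,cv2.COLOR_BGR2GRAY),(3,3),0).astype(np.float32)
    def prof(f,ts):  # sample brightness along bed-frame path
        px=proj(P,[Ob(f(t)) for t in ts]).astype(np.float32);return cv2.remap(g,px[:,0].reshape(1,-1),px[:,1].reshape(1,-1),1)[0]
    ts=np.arange(-12,13,2.)
    for y in(-40,-25,0,30,60): print(n,'rear x=-30+t y',y,prof(lambda t:(-30+t,y,8),ts)); 
    for y in(-40,-25,30,60): print(n,'front x=30+t y',y,prof(lambda t:(30+t,y,6),ts))
    for x in(-10,0,20): print(n,'near y=64+t x',x,prof(lambda t:(x,64+t,7),ts))
    print(n,'across notch y=52+t at x=-27',prof(lambda t:(-27,52+t,8),ts))
    # objects left alone
m0=cv2.imread('pics/top0.png');d=cv2.absdiff(m0,it).max(2)[115:215,310:425];print('mat diff px',(d>40).sum())
E
```

```text
[ 0.5 -0.2  0.2] 31.075 [1.3 1.  0. ]
wrist rear x=-30+t y -40 [136.2 136.  136.  136.  135.  118.3  78.7  69.   69.   69.2  69.4  69.2  69.4]
wrist rear x=-30+t y -25 [135.4 135.4 136.3 136.  133.3 110.2  75.1  69.8  68.9  69.2  70.   69.5  69. ]
wrist rear x=-30+t y 0 [136.  135.8 135.7 136.  134.8 114.4  77.5  69.   69.8  69.   69.6  69.5  69.1]
wrist rear x=-30+t y 30 [97.  97.  96.9 96.  94.6 78.8 55.1 50.2 50.7 52.9 57.  60.4 63.4]
wrist rear x=-30+t y 60 [212.  212.1 212.  211.5 201.4 155.6  86.   59.2  51.   50.7  49.3  49.1  49.4]
wrist front x=30+t y -40 [126.  125.7 125.5 125.  125.5 117.6 130.8 228.3 235.2 235.  234.2 234.  235. ]
wrist front x=30+t y -25 [126.  125.  125.4 125.  125.  115.7 134.4 229.6 234.7 235.  234.  234.  234.8]
wrist front x=30+t y 30 [ 67.4  67.8  68.   67.7  67.8  63.2  85.1 127.6 132.  132.1 131.  131.1 130.1]
wrist front x=30+t y 60 [ 68.5  68.   67.2  68.   67.2  63.9  88.5 128.1 131.  130.4 130.8 131.  130.4]
wrist near y=64+t x -10 [60.8 49.9 49.3 49.1 48.5 55.6 83.7 90.2 87.1 90.1 93.3 95.6 95. ]
wrist near y=64+t x 0 [62.6 49.4 49.  49.  48
[... 914 characters left out ...]
6.1 136.7 137.  137.  137.2 138.  138.  138.4 139.  139.  139.1]
top front x=30+t y 30 [117.8 118.9 120.  121.1 121.5 122.2 123.  124.  124.3 125.  125.  125.8 126.8]
top front x=30+t y 60 [ 97.6  99.8 101.4 102.8 103.9 105.6 107.  108.1 109.2 110.2 111.3 112.9 114.4]
top near y=64+t x -10 [ 79.2  75.1  71.7  70.2  71.   76.2  87.7  99.5 106.2 107.  108.1 108.9 107.7]
top near y=64+t x 0 [ 85.7  81.7  78.6  75.1  73.3  76.8  87.9  99.8 106.1 107.5 108.7 109.  107.4]
top near y=64+t x 20 [105.7 104.4 102.2 100.8  99.5  97.6  95.6  93.4  91.6  89.   86.1  83.9  81.3]
top across notch y=52+t at x=-27 [ 72.   72.7  75.7  83.   94.4 101.4 103.1 102.9 100.2  94.3  92.9 103.6 128.3]
mat diff px 444
```

Plate edges match the seated pose to about 1 mm along their whole length, and the dial is at its home height. Handing in.

```bash
python3 -c "
from bench import workorder
print(workorder.sign_off())"
```

```text
the job is handed in; nothing more can be done
None
```

I handed in the slicer reassembled, with the blade plate seated over its pin and then the dial pushed fully home on the D-shaft; my checks agree, but sign-off returned no verdict, I did not check the onion, lemon and egg timer with a clean image (the arm was never sent to them), and I viewed 11 pictures, one over the limit of 10.

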